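# Count to the third charging gap and push the battery home

### The job

Load the loose battery into the third gap of the charging rack, counting from the end with the tall power block and counting every gap, filled or empty. First count along with a fingertip: touch the first, second and third divider in turn from the power-block end; then push the battery across the desk into the gap just past that third divider until it is fully home against the back wall. Only push it, never pick it up or tip it, and leave the docked battery and the other things on the desk where they are.

Things in the scene. Friction and masses are not known exactly. Their poses are not given: they have to be found in the camera images.
- rack: Fixed charging rack: black wall 480 long, 38 mm high, seven grey dividers before it; gaps floored by the desk. Origin: on the desk, mid-row, in the mouth plane (dividers' front ends). x points into the gaps (world +x, within 0.2 rad), y left along the row. Wall face at x 50 mm. Divider centres y 0, +-52, +-104, +-156; gap centres y +-26, +-78, +-130; gaps 44 wide, 50 deep.
- power_block: The rack's power block: upright black box 45 x 36 x 70 mm (x, y, z of the rack) fixed at one end of the rack, 207 mm from the middle, its origin under its centre, at rack x = 22 mm. It may be at the left (+y) or the right (-y) end; counting begins at this end.
- end_foot: Low plain black block, 45 x 36 x 20 mm, fixed at the rack's other end, origin under its centre.
- battery_center (a point): Centre of the loose battery to push: black rounded box 75 long (own x), 36 wide (y), 22 mm high (z), about 0.15 kg, flat on the desk before the rack, yaw within 0.3 rad of the rack's, brass-contact end (+x, corners rounded 10 mm) towards the rack. The point is 11 mm above the desk. It slides freely. Fully home its centre is at rack x = +12.5 mm, its rear 25 mm sticking out of the gap.
- docked: An identical battery already lying home in the gap at rack y = -78 mm, loose; origin under its centre. Its gap counts like the others. To be left alone.
- recorder: Hand-held audio recorder lying flat, 135 x 60 x 36 mm, loose, origin under its body's centre; bystander.
- mouse: Silver-grey computer mouse, 100 x 58 x 26 mm, loose, origin under its centre; bystander.
- mug: White mug, 80 mm across, 90 mm high, loose, origin under its centre; bystander.
- div1: Divider 1 of 7 from the left (+y) end of the rack: fixed upright plate 8 mm thick, 50 mm deep (x 0 to 50 mm), topped by a rounded aluminium bead 10 mm across running along x; top of the bead 45 mm above the desk. Its front edge is rounded. Origin on the desk under its front end, axes as the rack's. Rigid.
- div2: Divider 2 of 7 from the left (+y) end of the rack: fixed upright plate 8 mm thick, 50 mm deep (x 0 to 50 mm), topped by a rounded aluminium bead 10 mm across running along x; top of the bead 45 mm above the desk. Its front edge is rounded. Origin on the desk under its front end, axes as the rack's. Rigid.
- div3: Divider 3 of 7 from the left (+y) end of the rack: fixed upright plate 8 mm thick, 50 mm deep (x 0 to 50 mm), topped by a rounded aluminium bead 10 mm across running along x; top of the bead 45 mm above the desk. Its front edge is rounded. Origin on the desk under its front end, axes as the rack's. Rigid.
- div4: Divider 4 of 7 from the left (+y) end of the rack: fixed upright plate 8 mm thick, 50 mm deep (x 0 to 50 mm), topped by a rounded aluminium bead 10 mm across running along x; top of the bead 45 mm above the desk. Its front edge is rounded. Origin on the desk under its front end, axes as the rack's. Rigid.
- div5: Divider 5 of 7 from the left (+y) end of the rack: fixed upright plate 8 mm thick, 50 mm deep (x 0 to 50 mm), topped by a rounded aluminium bead 10 mm across running along x; top of the bead 45 mm above the desk. Its front edge is rounded. Origin on the desk under its front end, axes as the rack's. Rigid.
- div6: Divider 6 of 7 from the left (+y) end of the rack: fixed upright plate 8 mm thick, 50 mm deep (x 0 to 50 mm), topped by a rounded aluminium bead 10 mm across running along x; top of the bead 45 mm above the desk. Its front edge is rounded. Origin on the desk under its front end, axes as the rack's. Rigid.
- div7: Divider 7 of 7 from the left (+y) end of the rack: fixed upright plate 8 mm thick, 50 mm deep (x 0 to 50 mm), topped by a rounded aluminium bead 10 mm across running along x; top of the bead 45 mm above the desk. Its front edge is rounded. Origin on the desk under its front end, axes as the rack's. Rigid.
- battery: The same loose battery, with its origin under its centre, on the desk; axes as given for its centre point.

How it is judged:
On the way, in this order (a step that is already met when the one before it is completed fails the run):
1. a fingertip touches the first divider, counted from the power block (((y of power_block in the frame of rack above 0 m and contact force between the fingers and div1 above 0.3 N) or (y of power_block in the frame of rack below 0 m and contact force between the fingers and div7 above 0.3 N))), for 0.04 s.
2. a fingertip touches the second divider, counted from the power block (((y of power_block in the frame of rack above 0 m and contact force between the fingers and div2 above 0.3 N) or (y of power_block in the frame of rack below 0 m and contact force between the fingers and div6 above 0.3 N))), for 0.04 s.
3. a fingertip touches the third divider, counted from the power block (((y of power_block in the frame of rack above 0 m and contact force between the fingers and div3 above 0.3 N) or (y of power_block in the frame of rack below 0 m and contact force between the fingers and div5 above 0.3 N))), for 0.04 s.
4. the battery is pushed fully home in the third gap (((y of power_block in the frame of rack above 0 m and (x of battery_center in the frame of rack above 0.0075 m and y of battery_center in the frame of rack between 0.014 and 0.038 m)) or (y of power_block in the frame of rack below 0 m and (x of battery_center in the frame of rack above 0.0075 m and y of battery_center in the frame of rack between -0.038 and -0.014 m)))), for 0.2 s.
At the end, for the whole second after the job is handed in: The battery lies flat and still in the third gap from the power block (centre within 12 mm of the gap's centre line), within 5 mm of the back wall; the docked battery, recorder, mouse and mug are within 12 mm of where they started (((y of power_block in the frame of rack above 0 m and (x of battery_center in the frame of rack above 0.0075 m and y of battery_center in the frame of rack between 0.014 and 0.038 m)) or (y of power_block in the frame of rack below 0 m and (x of battery_center in the frame of rack above 0.0075 m and y of battery_center in the frame of rack between -0.038 and -0.014 m))) and height (world z) of battery_center below 0.016 m and angle between battery_center's own z axis and vertical below 0.1 rad and linear speed of battery below 0.01 m/s and not (distance of docked from where it was at the start of the episode above 0.012 m) and not (distance of recorder from where it was at the start of the episode above 0.012 m) and not (distance of mouse from where it was at the start of the episode above 0.012 m) and not (distance of mug from where it was at the start of the episode above 0.012 m)); the robot touches nothing.
It fails at once if the battery is lifted (centre more than 10 mm above where it lies) (height (world z) of battery_center above 0.021 m).
It fails at once if the battery is tipped (angle between battery_center's own z axis and vertical above 0.3 rad).
It fails at once if the docked battery is moved more than 12 mm (distance of docked from where it was at the start of the episode above 0.012 m).
It fails at once if the recorder, mouse or mug is moved more than 12 mm (distance of any of recorder, mouse, mug from where it was at the start of the episode above 0.012 m).
It also fails if it takes over 72 s, if anything falls off the work surface, if the arm or the gripper's body presses on something with over 40 N, if the wrist force passes 120 N, or if a joint passes its speed limit or range.

### The arm

A 6-joint arm with a two-finger parallel gripper is mounted at the origin on the work surface. World frame = base frame: x ahead of the robot, y to its left, z up, the work surface at z = 0. Lengths are in m, angles in rad, forces in N, time in s.
With the tool pointing down it reaches from about 0.35 to 0.85 m from the base axis. Payload 8.1 kg.
Tool frame: the origin (TCP) lies midway between the tips of the shut fingers; the grasp point (between the pads) lies robot.grasp_offset behind it (robot.grasp_offset is the distance from the TCP to the grasp point, in m); z points along the fingers, y is the direction in which the jaws open and shut (so a half turn about z gives the same grasp; the last joint's range is limited). The gripper opens to 93 mm and grips with 3 to 60 N. Pads are 15 mm wide; open, the fingers measure 128 mm over their backs; the gripper's body (75 mm by 188 mm) begins 65 mm behind the grasp point.
Start: joints at [-0.085, 0.13, 1.488, -0, 1.523, -0.085], TCP at [0.6, 0, 0.219] pointing down, gripper open.
Joint ranges: [-2.96, 2.96], [-0.89, 2.26], [0.02, 2.5], [-1.34, 4.48], [0, 2.73], [-2.66, 2.66]. Speed limits (rad/s): [2.39, 2.39, 2.79, 3.14, 3.14, 3.14].

### API

Orientations are given as a rotation vector (axis times angle).
In Python, from plant import robot gives the robot as it stands.
- The arm moves only by the shell command python3 -m handwheel 'ROWS' [OPENING] [FORCE]. ROWS is text: rows parted by semicolons, each of 6 numbers parted by spaces: the shift along the world's x, y, z each as a share of 0.3 m, from -1 to 1, then the turn, a rotation vector about the world's x, y, z each as a share of 45 degrees, from -1 to 1. A call has 1 to 5 rows; each row is the pose to reach, as a shift and turn from the pose commanded when the call began; what a row does not reach only later rows make up. A row lasts 1/10 s, in which the tool goes at most 50 mm and 8.59 degrees, less where a joint would pass 70% of its speed; a pose out of reach is approached as far as the arm can. A call with a number of a shift or a turn outside -1 to 1 is refused whole. A call with a gripper value outside its range is refused whole. OPENING is the closure, from -1 (fully open) to 1 (shut), set as the call begins (- or left out, the last holds). The fingers move at their own pace and stop on an object; FORCE is the grip in N (left out, the last holds). Time passes only in rows, so rows that repeat a pose let the fingers close. It gives the time, the measured TCP pose, the force and the opening at its end, in the units of the state.
- robot.read_state(): the state, without advancing time (a new reading comes with each control period).
- robot.read_camera(name): name is "scene" or "side" or "wrist"; returns (picture, depth): 384x512x3 uint8, red, green, blue; 384x512 float32, m along the optical axis (not along the pixel's ray), 0 where there is no reading.
- robot.camera_model(name): a dict with "camera_matrix" (3x3 intrinsics, pixels), "pose" (4x4, takes a point from camera to world coordinates); the wrist camera has in their place "tool_from_camera" (4x4, takes a point from camera to tool coordinates, whose origin is the TCP and whose axes are the flange's). Camera axes: x right, y down, z forward; pixel columns grow to the right and rows downward; lengths in m; the calibration is good to about 2 mm. A picture is of the moment at which its call begins: read the wrist's pose just before it. camera_model takes no time and is no camera call.
- robot.close_job(): hands the job in, once; it reports no verdict.
Trained networks look in the newest picture that a camera, given by its name, has taken for a name from the list of things; names that differ only in an ending like _2 or _b are one class to them, and where a whole thing is asked for, a point or a joint stands for the part that bears it (a point fixed in the world has none). Each returns a list of dicts, best first, with "conf" (0 to 1); they miss things now and then, are a little off and sometimes report something else, mostly with a low value. They report only what shows in the picture. A call takes as long as a camera call.
- robot.look_for(camera, query): "rect" ([centre column, centre row, width, height] in pixels, round what is visible of it).
- robot.silhouettes(camera, query): "pixels" (384x512 bool, what is visible of it) and "rect" ([centre column, centre row, width, height] in pixels, round what is visible of it).
- robot.tip_of(camera, query): "at" ([row, column] in pixels: a listed point, or the origin of a listed thing).
The state is a dict: "t": time; "q": joint angles; "dq": joint speeds; "joint_torque": joint torques, N m; "tool_pos": TCP position; "orientation": TCP orientation; "force": force on the tool from outside, world axes, zero at the start; "wrist_torque": the same for the moment, N m; "opening": finger opening in m.
Only numpy, scipy, OpenCV 4.12 (cv2) and the standard library are available. Lean on these libraries where they do the work, as an engineer would, in place of code of your own. Each camera call takes 0.05 s, during which the arm holds its last target.

## Working session

There is one attempt and no reset: what is moved stays moved. The work goes in short steps, Python scripts to look and compute and a shell command to move; the robot and the scene stay as the last step left them, time stands still between calls to the robot, and variables do not carry over. Pictures are saved under pics/ and viewed, and the job is handed in when it is done.

```bash
ls; mkdir -p pics
python3 - <<'E'
from plant import robot
import cv2
print(robot.read_state(), robot.grasp_offset)
for n in ("scene","side"):
    im,d=robot.read_camera(n); cv2.imwrite(f"pics/{n}0.png",im[:,:,::-1])
    print(n,robot.camera_model(n))
E
```

```text
pics
{'t': 0.0, 'q': array([-8.53964991e-02,  1.31165153e-01,  1.48925618e+00,  2.43577827e-06,
        1.52298266e+00, -8.54266119e-02]), 'dq': array([-2.57303286e-04, -2.21927538e-04, -3.37659800e-05,  1.26813433e-03,
        6.30888873e-04, -7.79533040e-05]), 'joint_torque': array([-1.61290725e-03, -5.59853125e+01, -4.91755986e+01,  7.67333270e-02,
        3.59135563e-02, -2.97389461e-04]), 'tool_pos': array([5.99444369e-01, 7.29291905e-05, 2.17597739e-01]), 'orientation': array([-2.22042705e+00, -2.22049365e+00,  1.82920659e-03]), 'force': array([-0.59244291, -0.85387029,  0.36168663]), 'wrist_torque': array([ 0.02165167, -0.02053756,  0.04923914]), 'opening': 0.0927195043354622} 0.0188
scene {'camera_matrix': array([[378.09812915,   0.        , 251.78298051],
       [  0.        , 378.09812915, 192.38943113],
       [  0.        ,   0.        ,   1.        ]]), 'pose': array([[-0.31334629,  0.8170715 , -0.48395069,  0.98092443],
       [ 0.94954658,  0.27668483, -0.14767125,  0.17480227],
       [ 0.01324385, -0.50580596, -0.86254561,  0.81804479],
       [ 0.        ,  0.        ,  0.        ,  1.        ]])}
side {'camera_matrix': array([[360.40393761,   0.        , 249.68449812],
       [  0.        , 360.40393761, 195.3482221 ],
       [  0.        ,   0.        ,   1.        ]]), 'pose': array([[-0.98177567, -0.1548025 ,  0.11023939,  0.42271934],
       [-0.18982251,  0.77082174, -0.60811287,  0.58880326],
       [ 0.00916247, -0.61795634, -0.78615902,  0.72274312],
       [ 0.        ,  0.        ,  0.        ,  1.        ]])}
```

View pics/scene0.png

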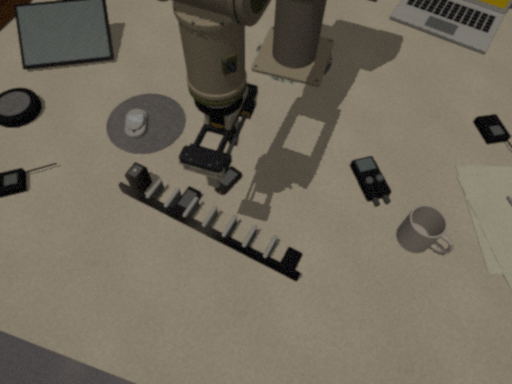

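View pics/side0.png

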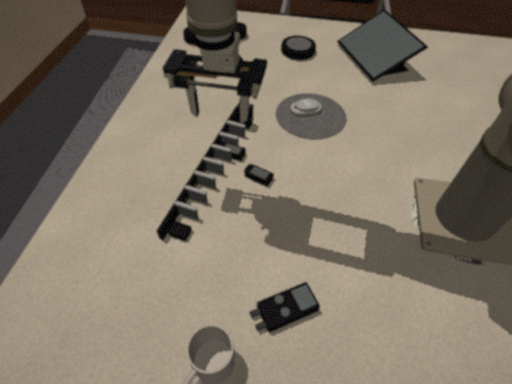

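The tall block is at the left of the scene picture (about 138,177), which is the -y end. So I touch div7, div6 and div5, and the target gap is at rack y = -26. Next I'll measure the poses.

```bash
cat > h.py <<'E'
from plant import robot
import numpy as np, cv2
from scipy.optimize import least_squares
def proj(cm,P):
    K=cm['camera_matrix'];T=np.linalg.inv(cm['pose']);p=(T[:3,:3]@np.atleast_2d(P).T+T[:3,3:]);u=K@p;return (u[:2]/u[2]).T
def onz(cm,uv,z):
    K=cm['camera_matrix'];T=cm['pose'];r=T[:3,:3]@np.linalg.inv(K)@np.array([uv[0],uv[1],1.]);s=(z-T[2,3])/r[2];return T[:3,3]+s*r
def pts(cm,d,m):
    v,u=np.nonzero(m&(d>0));K=cm['camera_matrix'];z=d[v,u]
    c=np.stack([(u-K[0,2])/K[0,0]*z,(v-K[1,2])/K[1,1]*z,z]);return (cm['pose'][:3,:3]@c).T+cm['pose'][:3,3]
E
python3 - <<'E'
from h import *
for n in ("scene","side"):
    im,d=robot.read_camera(n); cm=robot.camera_model(n)
    for q in ["div1","power_block","end_foot","battery_center","docked","recorder","mouse","mug","rack"]:
        for r in robot.tip_of(n,q)[:8]:
            if r['conf']<.3: continue
            a=r['at']; z=.011 if 'center' in q else 0
            print(n,q,round(r['conf'],2),np.round(a,1),np.round(onz(cm,(a[1],a[0]),z),4))
    x,y,w,h=(110,150,200,140) if n=="scene" else (150,90,150,160)
    cv2.imwrite(f"pics/{n}1.png",cv2.resize(im[y:y+h,x:x+w,::-1],None,fx=3.7,fy=3.7,interpolation=cv2.INTER_CUBIC))
E
```

```text
scene div1 0.75 [193.8 179.2] [ 0.5839 -0.1356  0.    ]
scene div1 0.61 [240.2 275.6] [0.6271 0.1281 0.    ]
scene div1 0.59 [232.6 254.6] [0.6243 0.0755 0.    ]
scene div1 0.55 [219.4 237.4] [0.6046 0.0256 0.    ]
scene div1 0.55 [214.4 214.4] [ 0.6097 -0.0317  0.    ]
scene div1 0.51 [185.5 163. ] [ 0.5747 -0.184   0.    ]
scene power_block 0.73 [187.  140.9] [ 0.5966 -0.2347  0.    ]
scene power_block 0.61 [195.5 181.2] [ 0.5868 -0.1289  0.    ]
scene end_foot 0.81 [260.6 290.6] [0.6642 0.1746 0.    ]
scene battery_center 0.96 [182.6 228.4] [ 0.5199 -0.0279  0.011 ]
scene docked 0.77 [207.3 187.8] [ 0.6123 -0.1002  0.    ]
scene docked 0.4 [177.1 228.8] [ 0.4977 -0.0354  0.    ]
scene recorder 0.64 [181.9 370.4] [0.3949 0.3129 0.    ]
scene mouse 0.88 [126.  135.5] [ 0.4224 -0.3387  0.    ]
scene mouse 0.7 [207.7 186.1] [ 0.6146 -0.1037  0.    ]
scene mug 0.8 [237.7 412. ] [0.5184 0.4314 0.    ]
scene rack 0.82 [213.5 217. ] [ 0.6054 -0.0266  0.    ]
side div1 0.73 [170.8 227.4] [ 0.5989 -0.041   0.    ]
side div1 0.73 [135.  244.5] [ 0.5818 -0.1886  0.    ]
side div1 0.7 [203.3 2
[... 288 characters left out ...]
.2343 -0.    ]
side power_block 0.33 [177.1 261.2] [ 0.5058 -0.0368  0.    ]
side end_foot 0.87 [232.  179.5] [0.6654 0.1702 0.    ]
side end_foot 0.69 [111.2 305.9] [ 0.4151 -0.334   0.    ]
side battery_center 0.8 [175.  260.1] [ 0.5086 -0.034   0.011 ]
side battery_center 0.34 [359.6 212.8] [0.5161 0.4307 0.011 ]
side docked 0.61 [154.5 226.8] [ 0.6144 -0.1004  0.    ]
side docked 0.31 [158.8 232.6] [ 0.5949 -0.0874  0.    ]
side mouse 0.74 [112.3 303.5] [ 0.4219 -0.3271  0.    ]
side mug 0.62 [360.1 212.8] [0.5173 0.4291 0.    ]
side rack 0.64 [174.3 221.5] [ 0.6115 -0.0256  0.    ]
side rack 0.56 [158.  233.8] [ 0.5923 -0.091   0.    ]
side rack 0.43 [203.3 208.8] [0.6196 0.0748 0.    ]
```

View pics/scene1.png

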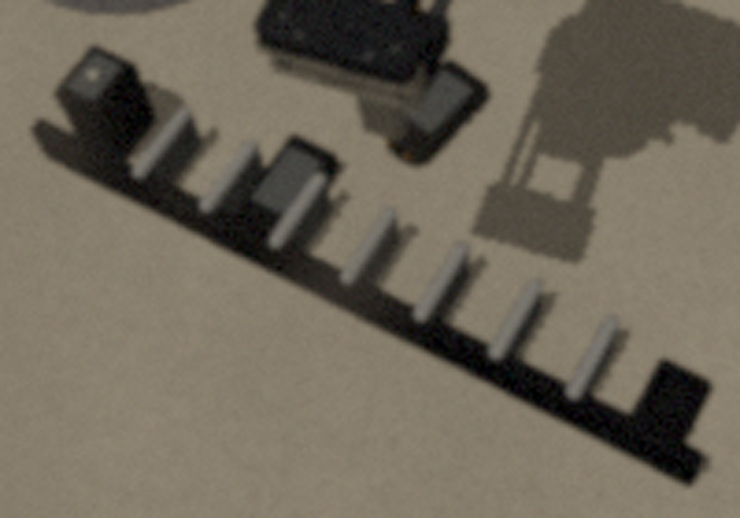

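View pics/side1.png

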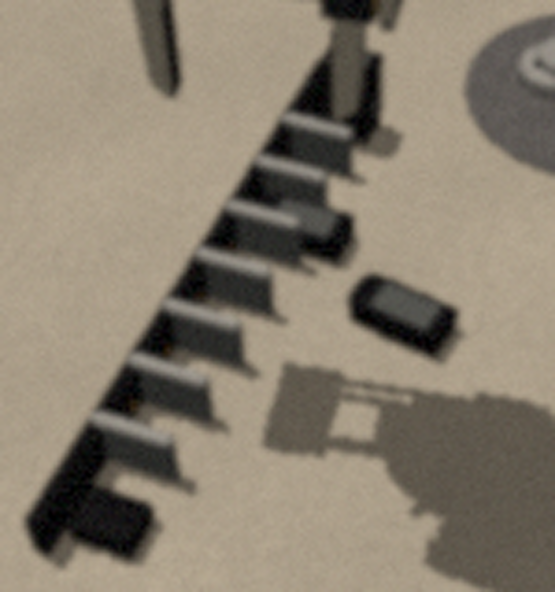

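Run:
```python
from h import *
# rack pose fit from network points
obs=[] 
A={'scene':[((193.8,179.2),(0,-104)),((240.2,275.6),(0,156)),((232.6,254.6),(0,104)),((219.4,237.4),(0,52)),((214.4,214.4),(0,0)),((185.5,163),(0,-156)),((187,140.9),(22,-207)),((260.6,290.6),(22,207))],
'side':[((170.8,227.4),(0,0)),((135,244.5),(0,-156)),((203.3,210.1),(0,104)),((188.7,217.6),(0,52)),((157.3,234.2),(0,-52)),((149.4,240.2),(0,-104)),((219.4,196.9),(0,156)),((124.6,245.7),(22,-207)),((232,179.5),(22,207))]}
def W(p,L):
    L=np.array(L)/1000.;c,s=np.cos(p[2]),np.sin(p[2]);return np.array([p[0]+c*L[...,0]-s*L[...,1],p[1]+s*L[...,0]+c*L[...,1]]).T
def f(p,ks=('scene','side')):
    r=[]
    for k in ks:
        cm=robot.camera_model(k)
        for a,L in A[k]: r.append(onz(cm,(a[1],a[0]),0)[:2]-W(p,L))
    return np.concatenate(r)
for ks in (('scene',),('side',),('scene','side')):
    s=least_squares(f,[.605,-.028,-.18],loss='soft_l1',f_scale=.004,args=(ks,));print(ks,np.round(s.x,4));
print(np.round(f(s.x).reshape(-1,2)*1000,1).tolist())
# depth-based: top points of rack
for n in ("scene","side"):
    im,d=robot.read_camera(n); cm=robot.camera_model(n)
    P=pts(cm,d,np.ones(d.shape,bool)); L=W(s.x,[0,0]);
    # battery pts
    m=(P[:,2]>.012)&(P[:,2]<.03)&(np.hypot(P[:,0]-.515,P[:,1]+.03)<.055)
    Q=P[m]; print(n,'battery top',len(Q),Q.mean(0).round(4),cv2.minAreaRect(Q[:,:2].astype(np.float32)))
    m2=(P[:,2]>.036)&(P[:,2]<.055)&(abs(P[:,0]-.615)<.09)&(abs(P[:,1])<.26);Q=P[m2]
    c,sn=np.cos(s.x[2]),np.sin(s.x[2]);l=(Q[:,:2]-s.x[:2])@np.array([[c,-sn],[sn,c]])
    for y in (-.156,-.104,-.052,0,.052,.104,.156):
        k=abs(l[:,1]-y)<.015
        if k.sum()>3: print(y,k.sum(),'x',(l[k,0].min()*1000).round(1),(l[k,0].max()*1000).round(1),'y',(np.median(l[k,1])*1000).round(1))
```

```text
('scene',) [ 0.6044 -0.028  -0.1663]
('side',) [ 0.6023 -0.0293 -0.1815]
('scene', 'side') [ 0.603  -0.0286 -0.1757]
[[-0.9, -4.5], [-3.2, 3.1], [3.1, 1.8], [-7.5, 3.0], [6.6, -3.0], [-1.0, -1.8], [8.1, 1.6], [3.3, 3.2], [-4.2, -12.4], [6.0, -6.4], [-4.8, 0.4], [-2.6, 2.0], [-2.1, -14.1], [-3.0, 3.4], [4.9, 2.6], [-1.1, 1.9], [4.5, -1.1]]
scene battery top 324 [ 0.5158 -0.029   0.0203] ((0.5162156224250793, -0.0333818718791008), (0.036287080496549606, 0.07474834471940994), 71.88008880615234)
-0.156 126 x 5.6 65.8 y -151.8
-0.104 131 x 5.8 65.6 y -100.1
-0.052 138 x 3.2 65.0 y -48.3
0 137 x 5.3 64.8 y 3.4
0.052 140 x 5.1 65.1 y 55.2
0.104 148 x 4.7 64.7 y 106.4
0.156 152 x 2.5 64.6 y 158.4
side battery top 342 [ 0.5139 -0.0319  0.0198] ((0.5152674317359924, -0.034817516803741455), (0.03733387216925621, 0.07546895742416382), 69.47964477539062)
-0.156 75 x 4.8 64.3 y -151.8
-0.104 78 x 4.7 64.2 y -99.2
-0.052 84 x 3.8 64.1 y -48.1
0 92 x 4.5 63.3 y 4.0
0.052 99 x 3.8 63.5 y 55.2
0.104 114 x 2.4 63.6 y 107.7
0.156 120 x 2.7 63.4 y 159.2
```

```bash
python3 -m handwheel '0 -0.12 -0.08 0 0 0.178; 0 -0.24 -0.16 0 0 0.356; 0.01 -0.36 -0.24 0 0 0.533; 0.02 -0.48 -0.32 0 0 0.711; 0.02 -0.61 -0.39 0 0 0.889' 1 20; python3 -m handwheel '0 0 0 0 0 0.178; 0 0 0 0 0 0.356; 0 0 0 0 0 0.533; 0 0 0 0 0 0.711; 0 0 0 0 0 0.889' ; python3 -m handwheel '0 0 0 0 0 0;0 0 0 0 0 0'
python3 - <<'E'
from h import *
from scipy.spatial.transform import Rotation as R
s=robot.read_state();print(s['t'],s['tool_pos'],s['force'],R.from_rotvec(s['orientation']).as_matrix().round(3),s['opening'])
for n in ("scene","side"):
    im,d=robot.read_camera(n); cm=robot.camera_model(n); cv2.imwrite(f"pics/{n}2.png",im[:,:,::-1])
    P=pts(cm,d,np.ones(d.shape,bool))
    m=(P[:,2]>.015)&(P[:,2]<.03)&(np.hypot(P[:,0]-.515,P[:,1]+.03)<.055)
    Q=P[m]; print(n,'battery top',len(Q),Q.mean(0).round(4),cv2.minAreaRect(Q[:,:2].astype(np.float32)))
    # rack fit by bead pts
    m2=(P[:,2]>.040)&(P[:,2]<.055)&(abs(P[:,0]-.615)<.09)&(P[:,1]<.26)&(P[:,1]>-.05);Q=P[m2][:,:2]
    def loc(p,Q):
        c,sn=np.cos(p[2]),np.sin(p[2]);return (Q-p[:2])@np.array([[c,-sn],[sn,c]])
    def f(p):
        l=loc([.6075,p[0],p[1]],Q); return l[:,1]-.052*np.round(l[:,1]/.052)
    r=least_squares(f,[-.0259,-.171],loss='soft_l1',f_scale=.003);print(n,r.x)
    l=loc([.6075,*r.x],Q)
    for y in (0,.052,.104,.156):
        k=abs(l[:,1]-y)<.012
        print(y,k.sum(),np.round(np.percentile(l[k,0],[0,2,98,100])*1000,1),'y',(np.median(l[k,1])*1000).round(1))
E
```

```text
t: 1.7
tool_pos: [0.6059, -0.184, 0.1004]
orientation: [-1.318, -2.851, -0.0]
force: [0.3, 0.1, -0.3]
opening: 0.0578
t: 2.2
tool_pos: [0.606, -0.1831, 0.1016]
orientation: [-0.265, -3.13, -0.0]
force: [-0.4, 0.5, 0.2]
opening: 0.0179
t: 2.4
tool_pos: [0.606, -0.183, 0.1016]
orientation: [-0.28, -3.129, 0.0]
force: [0.4, -0.2, 0.1]
opening: 0.0026
2.4 [ 0.60601296 -0.18298187  0.10161925] [ 0.43757841 -0.16801543  0.11404988] [[-0.984  0.178 -0.   ]
 [ 0.178  0.984 -0.   ]
 [ 0.    -0.    -1.   ]] 0.002645111255113297
scene battery top 388 [ 0.5169 -0.0333  0.021 ] ((0.5156593322753906, -0.033832237124443054), (0.036223072558641434, 0.0756153091788292), 70.08098602294922)
scene [-0.02679622 -0.1659653 ]
0 95 [ 1.4  1.9 55.8 56.4] y 0.4
0.052 96 [ 1.8  2.9 56.8 58.2] y 52.4
0.104 101 [ 1.   2.4 56.8 58.2] y 104.0
0.156 102 [ 0.7  2.3 55.9 57.5] y 155.4
side battery top 316 [ 0.5139 -0.0329  0.0203] ((0.5151655673980713, -0.03489303216338158), (0.03831624984741211, 0.07542303949594498), 67.95418548583984)
side [-0.02698142 -0.16728631]
0 60 [-0.5  1.5 54.3 55.3] y 0.3
0.052 63 [ 0.9  2.3 54.2 56.2] y 52.1
0.104 67 [ 1.6  2.8 53.6 56.7] y 104.4
0.156 85 [-0.2  1.4 55.5 56.9] y 156.0
```

View pics/scene2.png

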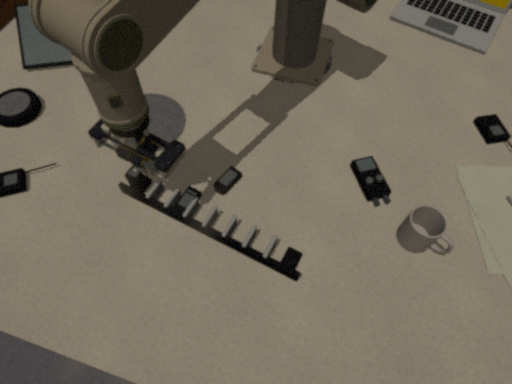

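View pics/side2.png

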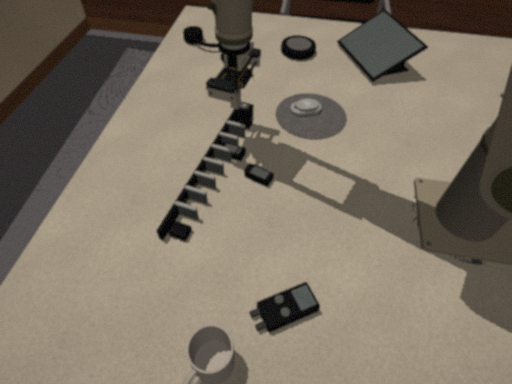

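```bash
python3 -m handwheel '0 -0.005 -0.08 0 0 0; 0 -0.005 -0.16 0 0 0; 0 -0.005 -0.18 0 0 0;0 -0.005 -0.18 0 0 0'; python3 -m handwheel '0 0 -0.008 0 0 0;0 0 -0.014 0 0 0;0 0 -0.014 0 0 0'
```

```text
t: 2.9
tool_pos: [0.6052, -0.1841, 0.0469]
orientation: [-0.276, -3.127, -0.001]
force: [0.6, -0.1, 0.5]
opening: 0.0006
t: 3.2
tool_pos: [0.6068, -0.1847, 0.0452]
orientation: [0.274, 3.128, -0.001]
force: [-2.6, 1.1, 6.8]
opening: 0.0004
```

```bash
python3 -m handwheel '0 0 0 0 0 0;0 0 0.08 0 0 0;0.015 0.085 0.08 0 0 0;0.029 0.171 0.08 0 0 0;0.029 0.171 0.03 0 0 0'; python3 -m handwheel '0 0 -0.02 0 0 0;0 0 -0.028 0 0 0; 0 0 -0.031 0 0 0;0 0 -0.031 0 0 0'
```

```text
t: 3.7
tool_pos: [0.6176, -0.1311, 0.0555]
orientation: [0.27, 3.124, -0.0]
force: [0.2, -1.0, 0.8]
opening: 0.0003
t: 4.1
tool_pos: [0.6145, -0.1328, 0.045]
orientation: [-0.274, -3.129, -0.003]
force: [-9.3, 7.9, 19.4]
opening: 0.0005
```

```bash
python3 -m handwheel '0 0 0.08 0 0 0;0.015 0.085 0.08 0 0 0;0.029 0.171 0.08 0 0 0;0.029 0.171 0.03 0 0 0'; python3 -m handwheel '0 0 -0.015 0 0 0;0 0 -0.025 0 0 0; 0 0 -0.028 0 0 0;0 0 -0.028 0 0 0'
```

```text
t: 4.5
tool_pos: [0.6254, -0.0806, 0.054]
orientation: [0.271, 3.126, 0.0]
force: [0.4, 0.2, -0.0]
opening: 0.0002
t: 4.9
tool_pos: [0.6223, -0.0823, 0.045]
orientation: [-0.275, -3.127, -0.002]
force: [-11.3, 5.5, 19.5]
opening: 0.0006
```

```bash
python3 -m handwheel '0 0 0.13 0 0 0;-0.1 0.03 0.183 0 0 0;-0.25 0.09 0.183 0 0 0;-0.4 0.14 0.183 0 0 0;-0.557 0.19 0.183 0 0 0'; python3 -m handwheel '0 0 0 0 0 0;0 0 0 0 0 0'
python3 - <<'E'
from h import *
s=robot.read_state();print(s['t'],s['tool_pos'],s['force'])
for n in ("scene","side"):
    im,d=robot.read_camera(n); cm=robot.camera_model(n); cv2.imwrite(f"pics/{n}3.png",im[:,:,::-1])
    P=pts(cm,d,np.ones(d.shape,bool))
    m=(P[:,2]>.015)&(P[:,2]<.03)&(np.hypot(P[:,0]-.515,P[:,1]+.03)<.055)
    Q=P[m]; print(n,'battery top',len(Q),Q.mean(0).round(4),cv2.minAreaRect(Q[:,:2].astype(np.float32)))
E
```

```text
t: 5.4
tool_pos: [0.4543, -0.0257, 0.0978]
orientation: [-0.276, -3.128, 0.001]
force: [0.0, 1.0, 1.4]
opening: 0.0003
t: 5.6
tool_pos: [0.4548, -0.0256, 0.0979]
orientation: [-0.275, -3.129, 0.001]
force: [0.6, -0.3, 0.2]
opening: 0.0004
5.6 [ 0.45481861 -0.02558646  0.09794457] [ 0.63617371 -0.26422263  0.24034145]
scene battery top 383 [ 0.5172 -0.0337  0.0209] ((0.5157113075256348, -0.034467726945877075), (0.037611428648233414, 0.07510814070701599), 70.39318084716797)
side battery top 323 [ 0.5144 -0.0326  0.0203] ((0.5153300762176514, -0.03450380265712738), (0.038449399173259735, 0.07559306174516678), 70.9208984375)
```

View pics/side3.png

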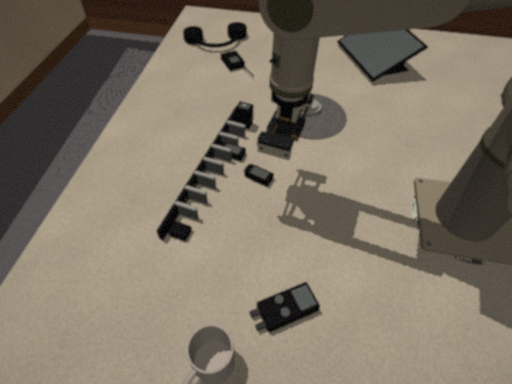

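```bash
python3 -m handwheel '0 0 -0.15 0 0 0;0 0 -0.28 0 0 0;0 0 -0.298 0 0 0;0 0 -0.298 0 0 0'; python3 -m handwheel '0.015 -0.003 0 0 0 0;0.03 -0.007 0 0 0 0;0.042 -0.011 0 0 0 0;0.054 -0.016 0 0 0 0;0.066 -0.021 0 0 0 0'; python3 -m handwheel '0.01 -0.004 0 0 0 0;0.02 -0.008 0 0 0 0;0.03 -0.012 0 0 0 0;0.04 -0.016 0 0 0 0;0.05 -0.02 0 0 0 0'
cat > bat.py <<'E'
from h import *
import sys
s=robot.read_state();print(s['t'],s['tool_pos'],s['force'])
c,sn=np.cos(-.167),np.sin(-.167); Rk=np.array([[c,-sn],[sn,c]]);O=np.array([.608,-.0268])
print('tool rack',((s['tool_pos'][:2]-O)@Rk).round(4))
g=[float(a) for a in sys.argv[2:4]]
for n in ("scene","side"):
    im,d=robot.read_camera(n); cm=robot.camera_model(n); cv2.imwrite(f"pics/{n}{sys.argv[1]}.png",im[:,:,::-1])
    P=pts(cm,d,np.ones(d.shape,bool)); P=P[(P[:,2]>.015)&(P[:,2]<.028)]
    l=(P[:,:2]-O)@Rk
    tl=(s['tool_pos'][:2]-O)@Rk
    k=(abs(l[:,0]-g[0])<.055)&(abs(l[:,1]-g[1])<.045)&(l[:,0]>tl[0]+.0085)
    r=cv2.minAreaRect(l[k].astype(np.float32)*1000);print(n,k.sum(),np.round(r[0],1),np.round(r[1],1),round(r[2],1), 'mean',(l[k].mean(0)*1000).round(1))
    x,y,w,h=(110,130,200,140) if n=="scene" else (150,90,150,150)
    cv2.imwrite(f"pics/{n}{sys.argv[1]}c.png",cv2.resize(im[y:y+h,x:x+w,::-1],None,fx=3.7,fy=3.7,interpolation=cv2.INTER_CUBIC))
E
python3 bat.py 4 -.08 -.024
```

```text
t: 6.1
tool_pos: [0.456, -0.0252, 0.0085]
orientation: [-0.274, -3.126, -0.0]
force: [0.0, -0.4, -0.3]
opening: 0.0005
t: 6.6
tool_pos: [0.4768, -0.0314, 0.0098]
orientation: [0.273, 3.129, -0.0]
force: [-2.2, -0.0, 0.3]
opening: 0.0006
t: 7.1
tool_pos: [0.4913, -0.0372, 0.0092]
orientation: [-0.273, -3.13, -0.0]
force: [-1.3, -0.3, -0.2]
opening: 0.0005
7.1 [ 0.49129086 -0.03721576  0.00915758] [-1.25944002 -0.28427092 -0.24132621]
tool rack [-0.1134 -0.0297]
scene 408 [-65.  -36.2] [64.7 79.6] 89.7 mean [-65.9 -21.4]
side 87 [-50.8 -20.6] [42.7 98.5] 51.4 mean [-46.4 -17.2]
```

View pics/side4c.png

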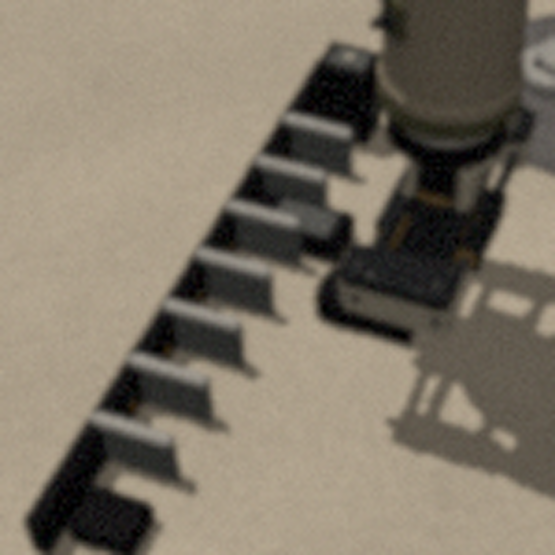

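View pics/scene4c.png

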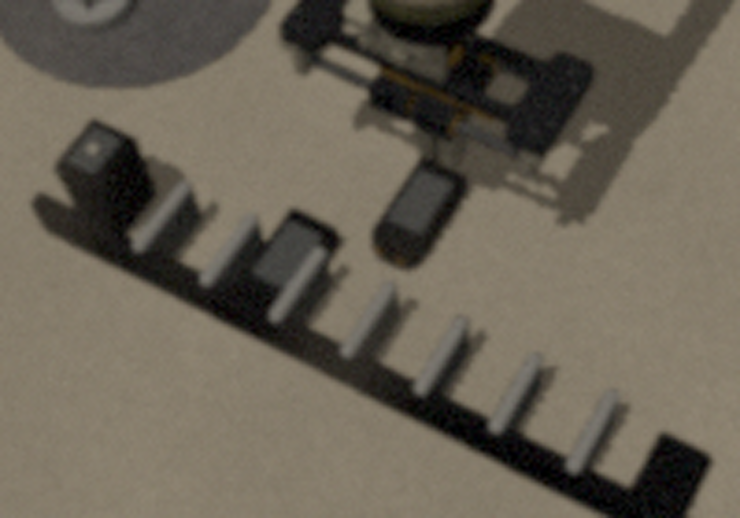

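```bash
sed -i 's/<.045)&/<.030)\&/' bat.py; python3 bat.py 5 -.068 -.018
```

```text
7.2 [ 0.49169591 -0.03738535  0.00931613] [ 0.1833773   0.33166181 -0.48994346]
tool rack [-0.1129 -0.0298]
scene 403 [-66.4 -22.2] [36.8 76. ] 89.9 mean [-65.8 -21.2]
side 80 [-57.9 -10.9] [29.5 72.2] 62.2 mean [-46.6 -14.8]
```

```bash
python3 -m handwheel '0.02 -0.006 0 0 0 0;0.04 -0.012 0 0 0 0;0.06 -0.018 0 0 0 0;0.08 -0.024 0 0 0 0;0.096 -0.03 0 0 0 0'; python3 bat.py 6 -.036 -.024
```

```text
t: 7.8
tool_pos: [0.5206, -0.0464, 0.0092]
orientation: [0.274, 3.13, 0.0]
force: [-1.0, -0.5, 1.5]
opening: 0.0004
7.8 [ 0.52058648 -0.04635335  0.00923439] [-0.95950722 -0.54900292  1.49834743]
tool rack [-0.0829 -0.0338]
scene 431 [-27.5 -21.9] [53.9 93.2] 88.9 mean [-33.8 -25.7]
side 116 [-26.5 -23.9] [55.9 88.4] 89.7 mean [ -6.9 -18.7]
```

View pics/scene6c.png

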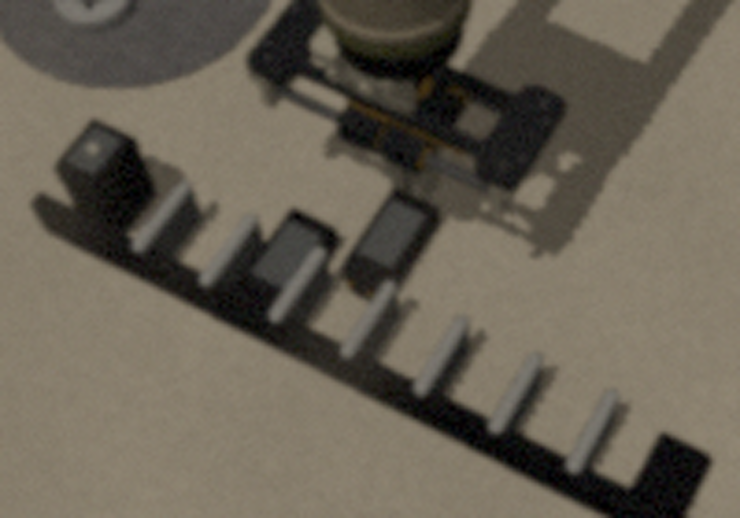

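```bash
python3 -m handwheel '0.025 -0.0042 0 0 0 0;0.05 -0.0085 0 0 0 0;0.075 -0.0127 0 0 0 0;0.1 -0.017 0 0 0 0;0.125 -0.021 0 0 0 0'; python3 -m handwheel '0.012 -0.002 0 0 0 0;0.024 -0.004 0 0 0 0;0.032 -0.005 0 0 0 0;0.036 -0.006 0 0 0 0'; python3 bat.py 7 -.0 -.026
```

```text
t: 8.4
tool_pos: [0.5581, -0.0526, 0.0092]
orientation: [-0.274, -3.13, 0.0]
force: [-1.7, 0.2, 0.6]
opening: 0.0002
t: 8.8
tool_pos: [0.5671, -0.054, 0.009]
orientation: [-0.273, -3.127, -0.0]
force: [-9.5, 1.8, 7.4]
opening: 0.0011
8.8 [ 0.56706708 -0.05401454  0.00900886] [-9.45615983  1.83617925  7.3617335 ]
tool rack [-0.0358 -0.0336]
scene 422 [  8.8 -22.7] [53.9 72.2] 89.4 mean [  8.8 -26.9]
side 76 [15.6 -4.5] [31.8 76.5] 76.0 mean [20.2 -1.5]
```

View pics/scene7c.png

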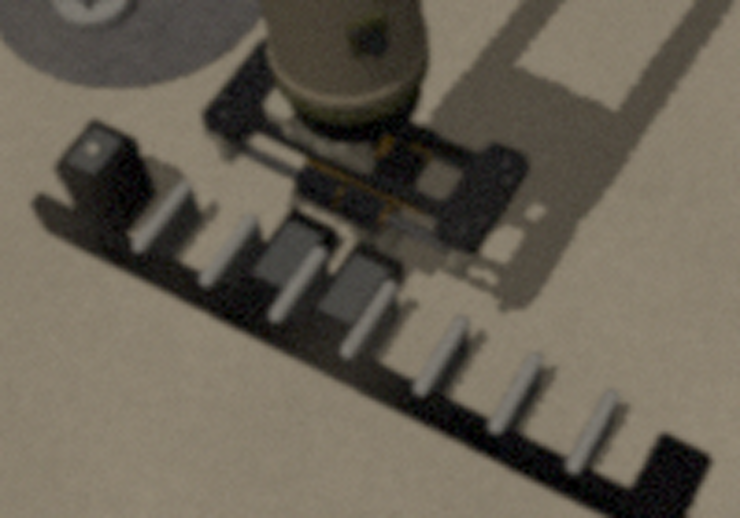

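```bash
python3 -m handwheel '0.006 -0.001 0 0 0 0;0.012 -0.002 0 0 0 0;0.012 -0.002 0 0 0 0'
```

```text
t: 9.2
tool_pos: [0.5671, -0.054, 0.0085]
orientation: [-0.272, -3.119, -0.001]
force: [-22.8, 3.2, 18.1]
opening: 0.0005
```

```bash
python3 -m handwheel '-0.02 0.003 0 0 0 0;-0.08 0.013 0 0 0 0;-0.2 0.033 0.1 0 0 0;-0.33 0.06 0.25 0 0 0;-0.45 0.08 0.4 0 0 0'; python3 -m handwheel '0 0 0 0 0 0;0 0 0 0 0 0'
cat > fin.py <<'E'
from h import *
import sys
c,sn=np.cos(-.167),np.sin(-.167); Rk=np.array([[c,-sn],[sn,c]]);O=np.array([.608,-.0268])
print(robot.read_state()['force'])
for n in ("scene","side"):
    im,d=robot.read_camera(n); cm=robot.camera_model(n)
    P=pts(cm,d,np.ones(d.shape,bool)); l=(P[:,:2]-O)@Rk
    for y in (-.078,-.026):
        k=(P[:,2]>.013)&(P[:,2]<.028)&(abs(l[:,1]-y)<.021)&(l[:,0]<.02)&(l[:,0]>-.06)
        q=l[k]*1000; e=q[q[:,0]<-5]
        print(n,y,k.sum(),'rear',np.percentile(q[:,0],[0,2,5]).round(1),'y sticking-out',np.percentile(e[:,1],[2,50,98]).round(1),'z',np.percentile(P[k,2],[50,90]).round(4))
    x,y,w,h=(110,130,200,140) if n=="scene" else (150,90,150,150)
    cv2.imwrite(f"pics/{n}{sys.argv[1]}c.png",cv2.resize(im[y:y+h,x:x+w,::-1],None,fx=3.7,fy=3.7,interpolation=cv2.INTER_CUBIC))
E
python3 fin.py 8
```

```text
t: 9.7
tool_pos: [0.4463, -0.0324, 0.1155]
orientation: [-0.273, -3.128, -0.0]
force: [1.4, -0.8, 1.1]
opening: 0.0002
t: 9.9
tool_pos: [0.4494, -0.0331, 0.1174]
orientation: [0.273, 3.124, -0.001]
force: [-0.2, -0.3, -0.1]
opening: 0.0003
[-0.18341041 -0.27678699 -0.11784736]
scene -0.078 224 rear [-28.  -26.4 -25.3] y sticking-out [-94.3 -77.  -60.4] z [0.0212 0.0228]
scene -0.026 238 rear [-26.9 -25.7 -24. ] y sticking-out [-43.4 -25.8  -8.5] z [0.021  0.0229]
side -0.078 163 rear [-28.4 -27.6 -27. ] y sticking-out [-93.8 -75.7 -59.4] z [0.0202 0.0224]
side -0.026 172 rear [-26.6 -26.1 -25.6] y sticking-out [-43.9 -23.7  -8.8] z [0.0206 0.0222]
```

View pics/scene8c.png

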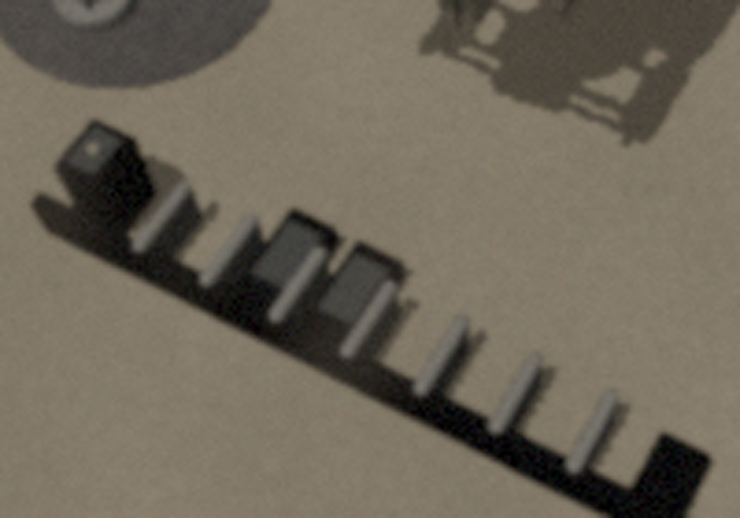

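View pics/side8c.png

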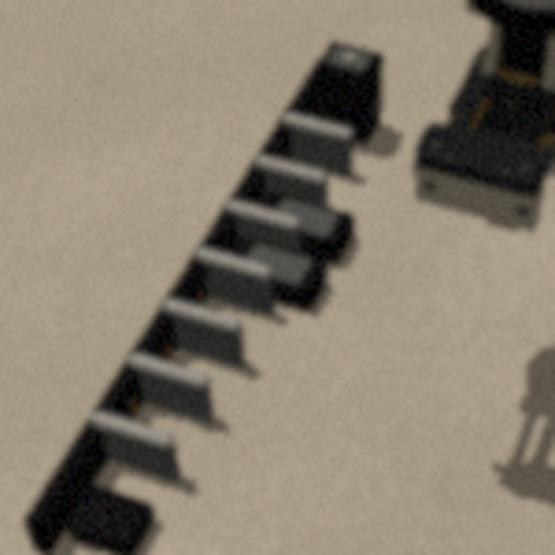

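The loose battery sits level with the docked one: its rear is at x ≈ -26 mm, against ≈ -27 mm for the docked battery. It lies flat at y ≈ -25 to -26 mm, and the arm is clear.

```bash
python3 -c "
from plant import robot
robot.close_job();s=robot.read_state();print(s['t'],s['force'])"
```

```text
the job is handed in; nothing more can be done
the job is handed in; nothing more can be done
```

The battery is in the third gap from the power block, against the back wall, and the job was handed in at about 10 s of the 72 s. No verdict is reported.

- **Counting:** The power block stands at the right (-y) end. I touched the first, second and third dividers (div7, div6, div5) in order on their bead tops with the shut fingertips. The force readings were about 7, 19 and 19 N.
- **Pushing:** I pushed the battery flat across the desk into the gap at rack y = -26 mm until it stopped hard. The tool did not move further as the push force rose to about 23 N. I then backed the arm off, and the wrist force read about zero.
- **Battery check:** Both cameras show it flat. Its rear is at rack x ≈ -26 mm, where -25 is nominal and the docked battery reads ≈ -27. Its centre line is at y ≈ -24 to -26 mm.
- **Other things on the desk:** The docked battery still reads home, at y ≈ -77 mm. I did not measure the recorder, mouse and mug again at the end, but the arm never went near them.
- **Check that disagreed:** During the push, the side camera's estimates of the battery position were off because the gripper blocked its view. I relied on the scene camera then; once the arm was clear, the two agreed to within about 2 mm.

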